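Reload the spray station and set its hood

TASK

Reload the small spray station: fold its yellow hood fully back, then turn the turntable by its red peg to the loading stop so that the orange tray faces the front. Put the black end caps from the orange tray into the blue tray and the grey knobs from the bench into the orange tray, each lying inside its rim, and then turn the turntable back to the spraying stop and fold the hood to the red 45-degree mark. Leave the paste pot and the chalk stick where they are.

Things in the scene. Friction and masses are not known exactly. Their poses are not given: they have to be found in the camera images.
- station: Spray station fixed to the bench: grey base, steel turntable (260 mm across, top face 30 mm above the bench), yellow hood. Origin on the bench under the turntable's axis; x to its back (away from the robot, within 0.2 rad), y to its left, z up. The orange tray is at -x for loading and at -y, by the hood's hinge, for spraying.
- turntable (a joint): Angle of the turntable about the vertical through the station's origin, rad, anticlockwise from above. 0 = hard loading stop (orange tray at station -x, red peg at +x), 1.571 = hard spraying stop (tray at -y, under the hood; peg at +y). Friction (0.12 Nm) holds it where it is left.
- index_peg (a point): Point on the turntable's red upright peg (14 mm thick, on a 26 mm foot 8 mm high), 105 mm from the turntable's axis, across from the orange tray. The peg rises from 30 to 80 mm above the bench; this point is on its axis at 70 mm. Axes turn with the turntable.
- tray_center (a point): Centre of the orange tray's floor, 32 mm above the bench, 66 mm from the turntable's axis. x points to that axis (the tray's short way), y along the tray, z up; turns with the turntable. Inside 64 mm (x) by 148 mm (y), lip 4 mm above the floor: fingertips 6 mm above the floor pass over it. Three knobs fit at y = -44, 0, 44 mm; gripped along x they do not hinder one another.
- hood (a joint): Angle of the yellow hood, rad: 0 = closed, level over the tray in the spraying position; 0.785 = the red mark at 45 degrees on the quadrant plate; 1.571 = upright; 1.75 = hard stop, fully back. A stiff hinge (about 0.45 Nm) holds it at any angle.
- hood_hinge (a point): Middle of the hood's hinge, at station x 0, y -150 mm, z 85 mm. The hinge axis runs along the station's x.
- hood_bar (a point): Middle of the hood's black grip bar: round, 12 mm thick, 100 mm long, parallel to the hinge and 175 mm from it, on two stubs; a gap of 40 mm between bar and hood lets a finger in. At hood angle a it is at station y = -150 + 175 cos a, z = 85 + 175 sin a (mm). Pinched from above across the bar, it turns in the fingers as the hood swings.
- out_tray: Blue open tray fixed to the bench, outside 120 mm in x, 150 mm in y, 20 mm high, wall and floor 3 mm; origin at the centre of its underside. A low blue bench vice is fixed between it and the robot. Beware at the start: wooden boards stand at the left end of the bench (y above about 0.38 m, x above 0.5 m); keep the arm clear of them.
- knob_1: dark grey clamp knob, 36 mm across, 17 mm high, round with a fluted rim, a part still to be sprayed; origin at the centre of its underside, z up through its top when it lies as found. May be absent.
- knob_2: dark grey clamp knob, 36 mm across, 17 mm high, round with a fluted rim, a part still to be sprayed; origin at the centre of its underside, z up through its top when it lies as found. May be absent.
- knob_3: dark grey clamp knob, 36 mm across, 17 mm high, round with a fluted rim, a part still to be sprayed; origin at the centre of its underside, z up through its top when it lies as found. May be absent.
- cap_1: black square end cap, 26 x 26 x 14 mm (wide 26 mm rim at the bottom, slightly smaller block above), already sprayed; origin at the centre of its underside, x and y along its sides. May be absent.
- cap_2: black square end cap, 26 x 26 x 14 mm (wide 26 mm rim at the bottom, slightly smaller block above), already sprayed; origin at the centre of its underside, x and y along its sides. May be absent.
- paste_pot: Green pot with a black lid, 65 mm across, 51 mm high; origin at the centre of its underside. To be left alone.
- chalk: White chalk stick lying flat, 13 x 80 x 10 mm, long along its y; origin at the centre of its underside. To be left alone.
Not all that is in view belongs to the job. Leave any purple look-alike of the knob_3 alone.

How it is judged:
On the way, in this order (a step that is already met when the one before it is completed fails the run):
1. the hood is folded fully back (value of joint hood above 1.6 rad), for 0.2 s.
2. with the hood back, the turntable is at the loading stop (value of joint turntable below 0.08 rad and value of joint hood above 1.5 rad), for 0.2 s.
3. with the turntable at the loading stop, the caps are in the blue tray and the knobs lie in the orange tray (value of joint turntable below 0.12 rad and x of knob_1 in the frame of tray_center between -0.018 and 0.018 m and y of knob_1 in the frame of tray_center between -0.061 and 0.061 m and z of knob_1 in the frame of tray_center between -0.004 and 0.026 m and x of knob_2 in the frame of tray_center between -0.018 and 0.018 m and y of knob_2 in the frame of tray_center between -0.061 and 0.061 m and z of knob_2 in the frame of tray_center between -0.004 and 0.026 m and x of knob_3 in the frame of tray_center between -0.018 and 0.018 m and y of knob_3 in the frame of tray_center between -0.061 and 0.061 m and z of knob_3 in the frame of tray_center between -0.004 and 0.026 m and x of cap_1 in the frame of out_tray between -0.05 and 0.05 m and y of cap_1 in the frame of out_tray between -0.065 and 0.065 m and z of cap_1 in the frame of out_tray between -0.004 and 0.03 m and x of cap_2 in the frame of out_tray between -0.05 and 0.05 m and y of cap_2 in the frame of out_tray between -0.065 and 0.065 m and z of cap_2 in the frame of out_tray between -0.004 and 0.03 m), for 0.2 s.
4. the turntable is at the spraying stop, the hood still back (value of joint turntable above 1.49 rad and value of joint hood above 1.4 rad), for 0.2 s.
At the end, for the whole second after the job is handed in: The hood stands at 45 degrees within 5.7 degrees (0.1 rad), the turntable is at the spraying stop within 0.08 rad, every knob present lies inside the orange tray's rim (centre within 18 mm across and 61 mm along of the tray's centre), every cap present lies in the blue tray, and all are at rest (value of joint hood between 0.685 and 0.885 rad and value of joint turntable above 1.49 rad and x of knob_1 in the frame of tray_center between -0.018 and 0.018 m and y of knob_1 in the frame of tray_center between -0.061 and 0.061 m and z of knob_1 in the frame of tray_center between -0.004 and 0.026 m and x of knob_2 in the frame of tray_center between -0.018 and 0.018 m and y of knob_2 in the frame of tray_center between -0.061 and 0.061 m and z of knob_2 in the frame of tray_center between -0.004 and 0.026 m and x of knob_3 in the frame of tray_center between -0.018 and 0.018 m and y of knob_3 in the frame of tray_center between -0.061 and 0.061 m and z of knob_3 in the frame of tray_center between -0.004 and 0.026 m and x of cap_1 in the frame of out_tray between -0.05 and 0.05 m and y of cap_1 in the frame of out_tray between -0.065 and 0.065 m and z of cap_1 in the frame of out_tray between -0.004 and 0.03 m and x of cap_2 in the frame of out_tray between -0.05 and 0.05 m and y of cap_2 in the frame of out_tray between -0.065 and 0.065 m and z of cap_2 in the frame of out_tray between -0.004 and 0.03 m and linear speed of each of knob_1, knob_2, knob_3, cap_1, cap_2 below 0.02 m/s); the robot touches nothing.
It fails at once if the paste pot or the chalk stick is moved more than 3 cm (distance of any of paste_pot, chalk from where it was at the start of the episode above 0.03 m).
Of knob_1, knob_2, knob_3 only 2 to 3 are there at a start; the rules pass over those that are not, and their reading is None.
Of cap_1, cap_2 only 1 to 2 are there at a start; the rules pass over those that are not, and their reading is None.
At some moment in a run one of knob_1, knob_2, knob_3 may be knocked a few centimetres aside while the robot is not near it.
Once in a run the grip may slacken for a moment while it holds something.
It also fails if it takes over 210 s, if anything falls off the work surface, if the arm or the gripper's body presses on something with over 40 N, if the wrist force passes 120 N, or if a joint passes its speed limit or range.

ROBOT

A 7-joint arm with a two-finger parallel gripper is mounted at the origin on a cart in front of the work surface, level with it; the furniture and walls round the work are solid. World frame = base frame: x ahead of the robot, y to its left, z up, the work surface at z = 0. Lengths are in m, angles in rad, forces in N, time in s.
With the tool pointing down it reaches from about 0.425 to 0.925 m from the base axis. Payload 6.8 kg.
Tool frame: the origin (TCP) lies between the finger pads; the fingertips stand 22 mm ahead of it and the grasp point (between the pads) lies 3 mm ahead of it; z points along the fingers, y is the line along which they close (so a half turn about z gives the same grasp; the last joint's range is limited). The gripper opens to 85 mm and grips with 20 to 120 N. Pads are 22 mm wide; open, the fingers measure 114 mm over their backs; the gripper's body (76 mm by 85 mm) begins 54 mm behind the grasp point. The pads swing forward as they close: fully open they stand 13 mm farther back than shut.
Start: joints at [-1.259, 0.477, 0.022, 1.555, -0.011, 1.109, -0.083], TCP at [0.275, 0.616, 0.215] pointing down, gripper open.
Joint ranges: [-2.96, 2.96], [-0.34, 2.1], [-1.41, 1.46], [0.24, 2.44], [-1.37, 4.51], [0.17, 1.92], [-2.96, 2.96]. Speed limits (rad/s): [2.39, 2.39, 3.14, 3.14, 3.14, 3.14, 3.14].

INTERFACE

Orientations are given as a unit quaternion [w, x, y, z].
In Python, from station import bot gives the robot as it stands.
- The arm moves only by the tool servo_tool, never from a script. Its argument "motion" is a list that holds one entry, the list of rows, each a list of 5 numbers: the opening, from 0 (shut) to 1 (fully open), then the shift along the world's x, y, z each as a share of 0.04 m, from -1 to 1, then the turn about the world's z as a share of 0.12 rad, from -1 to 1. A call has 1 to 20 rows; each row shifts and turns the commanded pose from where the row before left it; what a row does not reach is not made up. A row lasts 1/10 s, in which the tool goes at most 50 mm and 8.59 degrees, less where a joint would pass 70% of its speed; a pose out of reach is approached as far as the arm can. A call with a number of a shift or a turn outside -1 to 1 is refused whole. A call with a gripper value outside its range is refused whole. The fingers move at their own pace and stop on an object; "newtons" is the grip in N (left out, the last holds). Time passes only in rows, so rows that do not move let the fingers close. It gives the time, the measured TCP pose, the force, the opening and the grip force at its end, in the units of the state.
- bot.get_obs(): the state, without advancing time (a new reading comes with each control period).
- bot.read_camera(name): name is "scene" or "top" or "wrist"; returns (picture, depth): 400x640x3 uint8, red, green, blue; 400x640 float32, m along the optical axis (not along the pixel's ray), 0 where there is no reading.
- bot.get_calibration(name): a dict with "fovy" (degrees; the focal length in pixels is half the picture's height over the tangent of half this angle, whatever the lens; pixels are square), "cx", "cy" (the principal point, pixels), "view" (4x4, takes a point from world to camera coordinates). Camera axes: x right, y down, z forward; pixel columns grow to the right and rows downward; lengths in m; the calibration is good to about 2 mm. A picture is of the moment at which its call begins: read the wrist's pose just before it. get_calibration takes no time and is no camera call; for the wrist camera it gives the pose at the moment of the call.
- bot.hand_in(): hands the job in; it is judged then, once.
The state is a dict: "t": time; "q": joint angles; "joint_vel": joint speeds; "joint_torque": joint torques, N m; "eef_pos": TCP position; "tool_rot": TCP orientation; "contact_force": force on the tool from outside, world axes, zero at the start; "torque": the same for the moment, N m; "gripper_width": opening from 0.0 (shut) to 1.0 (fully open); "grasp_force": force on a finger pad.
Only numpy, scipy, OpenCV 4.12 (cv2) and the standard library are available. Lean on these libraries where they do the work, as an engineer would, in place of code of your own. Each camera call takes 0.05 s, during which the arm holds its last target. There are 200 camera calls.

## Working session

There is one attempt and no reset: what is moved stays moved. The work goes in short steps, Python scripts to look and compute and a tool call to move; the robot and the scene stay as the last step left them, time stands still between calls to the robot, and variables do not carry over. Pictures are saved under pics/ and viewed, at most 14 in all, crops included, and the job is handed in when it is done.

Besides the shell and the picture viewer there is one more tool, called as name(argument=value, ...) on one line, values as JSON. servo_tool: Moves the arm, as the interface text tells. Shift numbers are shares of 0.04 m and turn numbers shares of 0.12 rad, none past 1 either way. Its arguments: {"type":"object","properties":{"motion":{"type":"array"},"newtons":{"type":"number"}},"required":["motion"]}

```bash
ls; mkdir -p pics
cat > h.py <<'E'
import numpy as np, cv2
from station import bot
def shot(n):
    c=bot.get_calibration(n); im,d=bot.read_camera(n); return im,d,c
def P(c,d,u,v):
    "world points for pixel arrays"
    f=200/np.tan(np.radians(c['fovy'])/2); u=np.asarray(u);v=np.asarray(v)
    z=d[v.astype(int),u.astype(int)]
    p=np.stack([(u-c['cx'])/f*z,(v-c['cy'])/f*z,z,np.ones_like(z)],-1)
    return (p@np.linalg.inv(np.array(c['view'])).T)[...,:3]
def cloud(c,d):
    v,u=np.mgrid[0:400,0:640]; return P(c,d,u,v)
def save(im,name): cv2.imwrite('pics/'+name,im[...,::-1])
E
python3 - <<'E'
from h import *
for n in('top','scene'):
    im,d,c=shot(n); save(im,n+'0.png'); np.savez(n+'0.npz',im=im,d=d); print(n,c)
print(bot.get_obs())
E
```

```text
pics
top {'fovy': 52.53256904443208, 'cx': 318.03840313416407, 'cy': 195.60271887857235, 'view': array([[ 1.85485869e-02, -9.99827536e-01, -9.21065623e-04,
        -6.53604445e-02],
       [-9.97616946e-01, -1.84463295e-02, -6.64843042e-02,
         5.60501361e-01],
       [ 6.64558477e-02,  2.15206057e-03, -9.97787046e-01,
         1.08479015e+00],
       [ 0.00000000e+00,  0.00000000e+00,  0.00000000e+00,
         1.00000000e+00]])}
scene {'fovy': 55.451246093360915, 'cx': 316.4637098676401, 'cy': 198.60616214856114, 'view': array([[-0.47422675, -0.88017792, -0.01989499,  0.20461714],
       [-0.51381939,  0.29504675, -0.80556629,  0.36839442],
       [ 0.71491162, -0.37179865, -0.59217154,  0.57559133],
       [ 0.        ,  0.        ,  0.        ,  1.        ]])}
{'t': 0.1, 'q': array([-1.25910953,  0.47773523,  0.02233467,  1.55636538, -0.01151557,
        1.10931264, -0.08309291]), 'joint_vel': array([ 0.00010548, -0.00115764,  0.00016884, -0.00226744,  0.00010169,
       -0.00035664, -0.00147856]), 'joint_torque': array([ 4.89784550e-03, -5.97760105e+01,  1.61383934e+00, -2.81954420e+01,
        1.27958728e-02,  5.02384908e-03, -1.72630183e-05]), 'eef_pos': array([0.27487655, 0.61586643, 0.21410548]), 'tool_rot': array([-1.23918987e-04,  2.08342296e-01,  9.78055607e-01, -8.37267841e-04]), 'contact_force': array([ 0.37117838, -0.31968615, -0.25575422]), 'torque': array([ 0.00419439, -0.01401175, -0.05052939]), 'grasp_force': 0.0, 'gripper_width': 0.9981396666448977}
```

View pics/top0.png

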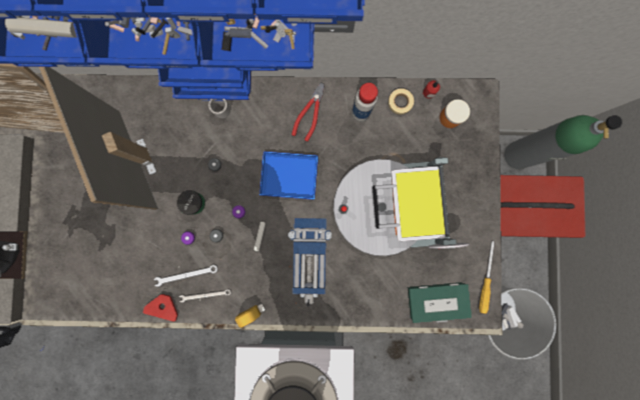

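View pics/scene0.png

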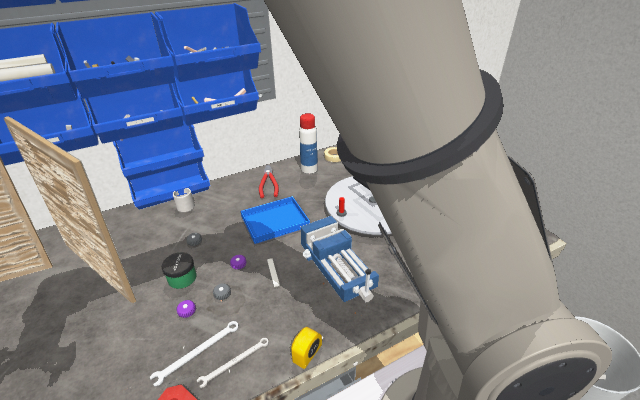

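The top view shows grey knob candidates at (214,164) and (216,236). Purple decoys are at (238,211) and (188,238), the pot is at (190,203), and the chalk at (260,236). The blue tray is at (290,175), the vice at (310,260), the peg at (343,209), the hood bar at (379,205), and the hood is closed over the tray at (420,203). A third knob may be absent or hidden behind the board. Next I'll measure these.

Run:
```python
from h import *
z=np.load('top0.npz'); im,d=z['im'],z['d']; c=bot.get_calibration('top'); W=cloud(c,d)
hsv=cv2.cvtColor(im,cv2.COLOR_RGB2HSV)
def st(name,m):
    p=W[m]; print(name,m.sum(),np.median(p,0).round(4),p.min(0).round(3),p.max(0).round(3))
def box(u0,v0,u1,v1):
    m=np.zeros((400,640),bool); m[v0:v1,u0:u1]=1; return m&(d>0)
print('bench z',np.median(W[150:160,240:250].reshape(-1,3),0))
for n,u,v in[('k1',214,164),('k2',216,236),('p1',238,211),('p2',188,238),('pot',190,203)]:
    m=box(u-16,v-16,u+16,v+16)&(W[...,2]>0.008); st(n,m)
    p=W[m&(W[...,2]>0.012)]; (x,y),r=cv2.minEnclosingCircle((p[:,:2]*1000).astype(np.float32)); print('  circ',x,y,r)
st('chalk',box(248,215,272,258)&(hsv[...,1]<60)&(hsv[...,2]>130))
st('bluetray',box(255,145,325,205)&(hsv[...,0]>100)&(hsv[...,0]<125)&(hsv[...,1]>120))
m=box(255,145,325,205)&(W[...,2]>.014)&(W[...,2]<.03)
print('tray rim rect',cv2.minAreaRect((W[m][:,:2]*1000).astype(np.float32)))
m=box(325,145,450,270)&(abs(W[...,2]-.03)<.005); p=W[m][:,:2]
import scipy.optimize as so
h=cv2.convexHull((p*1000).astype(np.float32))[:,0]
r=so.least_squares(lambda q:np.hypot(*(h-q[:2]).T)-130,[600,-200],loss='soft_l1',f_scale=2); print('disc',r.x,r.cost,len(h))
m=box(330,195,356,222)&((hsv[...,0]<8)|(hsv[...,0]>172))&(hsv[...,1]>120); st('peg',m); st('pegtop',m&(W[...,2]>.07))
m=box(370,180,388,235)&(hsv[...,2]<50)&(W[...,2]>.06); st('bar',m)
print(cv2.fitLine((W[m][:,:2]*1000).astype(np.float32),cv2.DIST_HUBER,0,.01,.01).ravel())
st('yellow',box(385,155,450,250)&(hsv[...,0]>22)&(hsv[...,0]<35)&(hsv[...,1]>150))
st('vice',box(285,215,335,302)&(W[...,2]>.015))
for n,u,v in[('spraycan',366,100),('toolbox',440,303)]: st(n,box(u-20,v-20,u+20,v+20)&(W[...,2]>.02))
```

```text
bench z [ 0.67437251  0.15249715 -0.00082386]
k1 133 [0.6433 0.2305 0.0156] [0.627 0.215 0.008] [0.661 0.25  0.022]
  circ 643.6253662109375 230.69456481933594 17.450368881225586
k2 138 [0.4496 0.2194 0.0152] [0.433 0.202 0.008] [0.466 0.237 0.021]
  circ 449.3161315917969 220.49156188964844 17.42501449584961
p1 135 [0.5155 0.1602 0.0157] [0.499 0.144 0.008] [0.532 0.179 0.021]
  circ 514.9031372070312 161.54598999023438 17.809635162353516
p2 139 [0.4425 0.2956 0.0157] [0.424 0.279 0.008] [0.459 0.313 0.021]
  circ 441.360107421875 297.1665954589844 18.066715240478516
pot 552 [0.5362 0.2818 0.0496] [0.505 0.253 0.009] [0.568 0.318 0.057]
  circ 537.0209350585938 285.7839050292969 33.12299728393555
chalk 136 [0.4486 0.1041 0.0094] [ 0.41   0.091 -0.006] [0.487 0.119 0.014]
bluetray 2427 [0.6183 0.0278 0.003 ] [ 0.553 -0.05  -0.004] [0.68  0.107 0.025]
tray rim rect ((617.20751953125, 26.118515014648438), (150.05050659179688, 120.03433227539062), 86.58218383789062)
disc [ 533.16888598 -227.57472735] 895.5972413679217 20
peg 28 [ 0.5269 -0.1218  0.078 ] [ 0.52  -0.127  0.032] [ 0.534 -0.116  0.083]
pegtop 21 [ 0.5269 -0.1225  0.0785] [ 0.522 -0.127  0.077] [ 0.532 -0.117  0.083]
bar 96 [ 0.5318 -0.2023  0.0917] [ 0.48  -0.206  0.086] [ 0.581 -0.194  0.097]
[ 9.9530840e-01  9.6753366e-02  5.3168250e+02 -2.0121329e+02]
yellow 2641 [ 0.5424 -0.3157  0.0867] [ 0.458 -0.376  0.081] [ 0.626 -0.255  0.093]
vice 2297 [ 0.4017 -0.0359  0.0365] [ 0.279 -0.092  0.015] [0.501 0.022 0.067]
spraycan 682 [ 0.7855 -0.1661  0.1506] [ 0.773 -0.196  0.02 ] [ 0.821 -0.144  0.188]
toolbox 1442 [ 0.2855 -0.3784  0.0444] [ 0.235 -0.437  0.02 ] [ 0.335 -0.326  0.051]
```

Run:
```python
from h import *
im,d,c=shot('wrist'); save(im,'w0.png'); np.savez('w0.npz',im=im,d=d,v=c['view'])
W=cloud(c,d)
for u,v in[(100,100),(540,100),(100,300),(540,300),(320,200)]: print(u,v,W[v,u].round(3))
```

```text
100 100 [-0.005  0.119 -0.487]
540 100 [0.299 0.845 0.046]
100 300 [ 0.332  0.256 -0.001]
540 300 [0.535 0.797 0.046]
320 200 [0.322 0.598 0.   ]
```

View pics/w0.png

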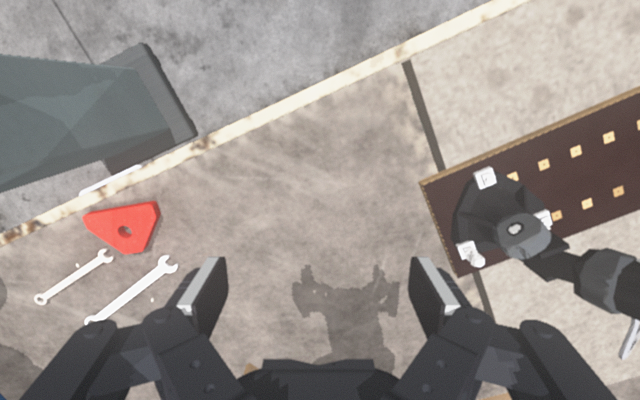

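The wrist view shows only wrenches, a red square and a neighbouring clamp, with no knob. I'm moving over the hood bar while turning.

servo_tool(motion=[[[0.47, 0.29, -0.93, 0.05, -1], [0.47, 0.29, -0.93, 0.05, -1], [0.47, 0.29, -0.93, 0.05, -1], [0.47, 0.29, -0.93, 0.05, -1], [0.47, 0.29, -0.93, 0.05, -1], [0.47, 0.29, -0.93, 0.05, -1], [0.47, 0.29, -0.93, 0.05, -1], [0.47, 0.29, -0.93, 0.05, -1], [0.47, 0.29, -0.93, 0.05, -1], [0.47, 0.29, -0.93, 0.05, -1], [0.47, 0.29, -0.93, 0.05, -1], [0.47, 0.29, -0.93, 0.05, -1], [0.47, 0.29, -0.93, 0.05, -1], [0.47, 0.29, -0.93, 0.05, -1], [0.47, 0.29, -0.93, 0.05, -1], [0.47, 0.29, -0.93, 0.05, -1], [0.47, 0.29, -0.93, 0.05, -1], [0.47, 0.29, -0.93, 0.05, -1], [0.47, 0.29, -0.93, 0.05, -1], [0.47, 0.29, -0.93, 0.05, -1]]], newtons=40)

```text
t: 2.15
eef_pos: [0.5073, -0.129, 0.2551]
tool_rot: [-0.0, 0.987, 0.158, 0.0]
contact_force: [0.1, 0.9, -0.4]
gripper_width: 0.467
grasp_force: 0.0
```

servo_tool(motion=[[[0.47, 0.2, -0.6, -0.5, -0.6], [0.47, 0.2, -0.6, -0.5, -0.6], [0.47, 0.18, -0.62, -0.5, -0.7], [0.47, 0, 0, 0, 0], [0.47, 0, 0, 0, 0]]])

```text
t: 2.65
eef_pos: [0.5297, -0.2006, 0.1945]
tool_rot: [0.0, 0.999, 0.047, -0.001]
contact_force: [-0.2, -0.2, 0.1]
gripper_width: 0.474
grasp_force: 0.0
```

Run:
```python
from h import *
print(bot.get_obs()['eef_pos'],bot.get_obs()['q'])
im,d,c=shot('wrist'); save(im,'w1.png'); W=cloud(c,d)
im2,d2,c2=shot('top'); 
hsv=cv2.cvtColor(im,cv2.COLOR_RGB2HSV)
m=(W[...,2]>.08)&(W[...,2]<.1)&(hsv[...,2]<60)&(d>0)&(abs(W[...,1]+.2)<.02)
p=W[m];print(m.sum(),np.median(p,0),p.min(0),p.max(0)); print(cv2.fitLine((p[:,:2]*1000).astype(np.float32),cv2.DIST_HUBER,0,.01,.01).ravel())
m=(hsv[...,1]>130)&((hsv[...,0]<6)|(hsv[...,0]>174))&(W[...,2]>.06)&(d>0); print('peg',np.median(W[m],0),m.sum())
```

```text
[ 0.52973887 -0.20063189  0.19449138] [-0.3686291   0.4094886   0.8091625   1.87933047 -0.34815781  1.00132555
 -0.88623462]
  return _methods._mean(a, axis=axis, dtype=dtype,
  ret = um.true_divide(
Traceback (most recent call last):
ValueError: zero-size array to reduction operation minimum which has no identity
```

View pics/w1.png

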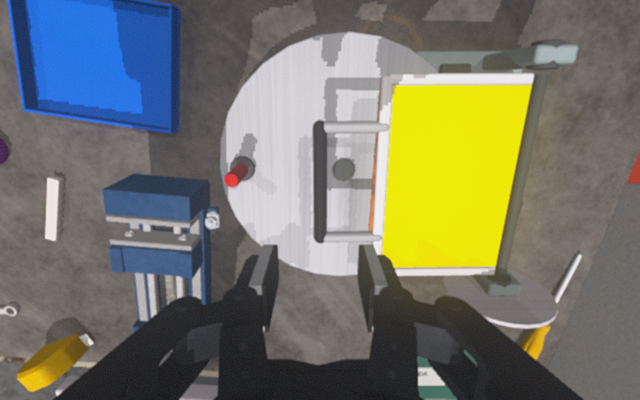

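The view shows the bar at (320,182), parallel to the image's vertical so the yaw is right, and the peg at (233,180). The quadrant plate is at (505,300).

Run:
```python
from h import *
im,d,c=shot('wrist'); W=cloud(c,d)
for u,v in[(320,130),(320,182),(320,235),(232,180),(343,169),(60,210)]: print(u,v,W[v,u].round(4),im[v,u])
```

```text
320 130 [ 0.5809 -0.1966  0.0924] [78 78 78]
320 182 [ 0.537  -0.2009  0.0924] [80 79 81]
320 235 [ 0.4871 -0.2058  0.0923] [82 81 81]
232 180 [ 0.5274 -0.1222  0.079 ] [226  65  62]
343 169 [ 0.5362 -0.2253  0.0336] [111 110 108]
60 210 [0.4494 0.0959 0.0084] [120 116 110]
```

servo_tool(motion=[[[0.47, 0.1, 0, -0.6, 0], [0.47, 0, 0, -0.7, 0], [0.47, 0, 0, -0.7, 0], [0.47, 0, 0, -0.6, 0], [0.47, 0, 0, 0, 0], [0, 0, 0, 0, 0], [0, 0, 0, 0, 0], [0, 0, 0, 0, 0], [0, 0, 0, 0, 0], [0, 0, 0, 0, 0]]], newtons=30)

```text
t: 3.8
eef_pos: [0.5347, -0.2004, 0.0916]
tool_rot: [0.0, 0.999, 0.047, 0.001]
contact_force: [0.3, 0.3, -0.0]
gripper_width: 0.001
grasp_force: 0.0
```

```bash
python3 - <<'E'
from h import *
im,d,c=shot('wrist'); save(im,'w2.png')
im,d,c=shot('top'); W=cloud(c,d); save(cv2.resize(im[130:290,310:470],None,fx=3,fy=3),'t2.png')
E
python3 -c "
import cv2;a=cv2.imread('pics/w2.png');b=cv2.imread('pics/t2.png')
b=cv2.resize(b,(400,400));cv2.imwrite('pics/c2.png',cv2.resize(cv2.hconcat([a,b]),(800,308)))"
```

```text
(no output)
```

View pics/c2.png

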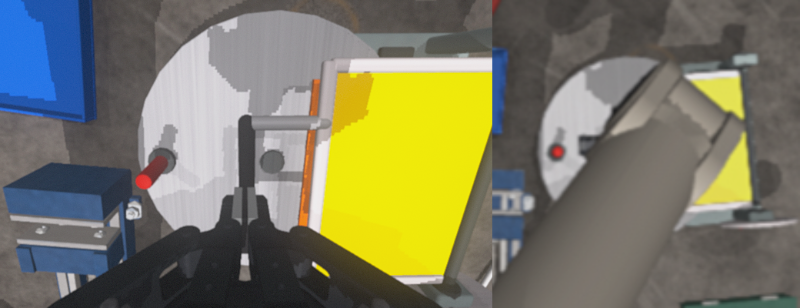

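Run:
```python
from h import *
o=bot.get_obs(); print(o['t'],o['gripper_width'],o['grasp_force'],o['contact_force'],o['eef_pos'])
im,d,c=shot('wrist'); W=cloud(c,d)
u=316
for v in range(150,345,10): print(v,[(W[v,u+k]*1000).round(0).tolist() for k in(-14,-6,0,6,14)])
save(cv2.resize(im[140:360,220:420],None,fx=3,fy=3)[:600],'w3.png')
```

```text
3.9 0.0046746347111726845 0.0 [-0.30753061 -0.39369805  1.32517407] [ 0.53442801 -0.20039469  0.09126996]
150 [[575.0, -186.0, 29.0], [575.0, -191.0, 29.0], [587.0, -195.0, 88.0], [587.0, -198.0, 90.0], [577.0, -205.0, 29.0]]
160 [[568.0, -186.0, 28.0], [581.0, -192.0, 89.0], [582.0, -195.0, 92.0], [583.0, -198.0, 92.0], [583.0, -202.0, 92.0]]
170 [[561.0, -187.0, 30.0], [577.0, -193.0, 91.0], [577.0, -196.0, 92.0], [578.0, -199.0, 93.0], [577.0, -203.0, 90.0]]
180 [[553.0, -187.0, 30.0], [571.0, -193.0, 90.0], [572.0, -196.0, 92.0], [572.0, -199.0, 93.0], [572.0, -204.0, 89.0]]
190 [[545.0, -188.0, 29.0], [565.0, -194.0, 89.0], [567.0, -197.0, 93.0], [567.0, -200.0, 92.0], [566.0, -204.0, 88.0]]
200 [[538.0, -189.0, 30.0], [560.0, -194.0, 89.0], [561.0, -197.0, 92.0], [561.0, -200.0, 92.0], [561.0, -205.0, 89.0]]
210 [[530.0, -189.0, 30.0], [554.0, -195.0, 89.0], [555.0, -198.0, 92.0], [556.0, -201.0, 93.0], [555.0, -205.0, 89.0]]
220 [[523.0, -190.0, 31.0], [548.0, -195.0, 89.0], [550.0, -198.0, 92.0], [550.0, -201.0, 92.0], [549.0, -206.0, 88.0]]
230 [[514.0, -190.0, 30.0], [542.0
[... 751 characters left out ...]
50.0], [542.0, -199.0, 144.0], [542.0, -202.0, 144.0], [546.0, -204.0, 149.0]]
300 [[545.0, -194.0, 155.0], [546.0, -197.0, 155.0], [538.0, -200.0, 144.0], [541.0, -202.0, 149.0], [547.0, -204.0, 157.0]]
310 [[546.0, -194.0, 161.0], [545.0, -197.0, 159.0], [533.0, -200.0, 145.0], [540.0, -202.0, 153.0], [547.0, -204.0, 162.0]]
320 [[546.0, -194.0, 167.0], [537.0, -198.0, 154.0], [528.0, -201.0, 145.0], [535.0, -202.0, 153.0], [547.0, -203.0, 166.0]]
330 [[551.0, -195.0, 176.0], [532.0, -198.0, 154.0], [422.0, -210.0, 30.0], [531.0, -203.0, 153.0], [547.0, -203.0, 171.0]]
340 [[550.0, -195.0, 179.0], [529.0, -198.0, 156.0], [411.0, -211.0, 30.0], [411.0, -216.0, 29.0], [545.0, -203.0, 172.0]]
```

View pics/w3.png

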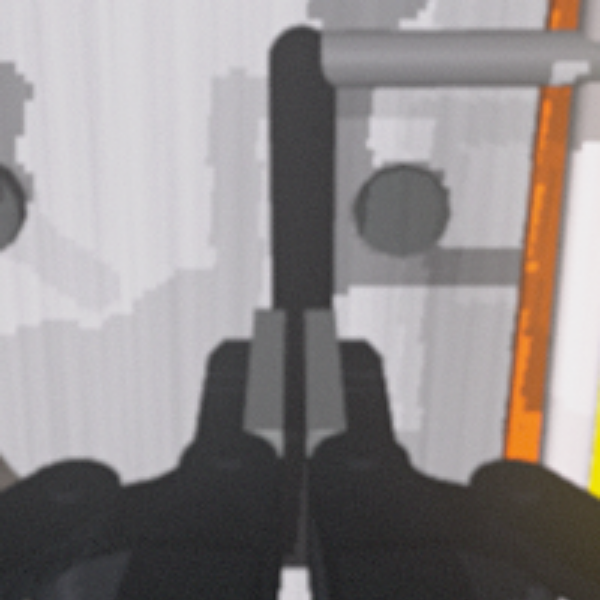

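Run:
```python
from h import *
z=np.load('w0.npz'); c=dict(bot.get_calibration('wrist')); c['view']=z['v']; W=cloud(c,z['d'])
for u,v in[(215,265),(205,285),(190,305),(420,265),(440,290)]: print(u,v,W[v,u].round(4))
m=(W[...,2]>.1)&(z['d']>0); print(W[m][:,2].min())
c=bot.get_calibration('wrist');V=np.linalg.inv(c['view']);o=bot.get_obs()
from scipy.spatial.transform import Rotation as R
q=o['tool_rot'];Rt=R.from_quat([q[1],q[2],q[3],q[0]])
print('cam pos in tool',Rt.inv().apply(V[:3,3]-o['eef_pos']),'axes',Rt.inv().as_matrix()@V[:3,:3])
```

```text
215 265 [0.248  0.5795 0.253 ]
205 285 [0.2481 0.5804 0.2679]
190 305 [0.2474 0.5795 0.2802]
420 265 [0.283  0.66   0.2542]
440 290 [0.2846 0.662  0.2709]
0.10003699169475139
cam pos in tool [ 0.08271835  0.00033092 -0.15832802] axes [[ 3.30107850e-04 -9.47385417e-01 -3.20094928e-01]
 [ 9.99999668e-01  5.51136009e-04 -5.99917275e-04]
 [ 7.44768719e-04 -3.20094623e-01  9.47385285e-01]]
```

The pads in the wrist view sit about 43 mm higher than the reported TCP implies: the tips are at about 0.113 and they closed on nothing above the bar. The start picture shows the same offset. I'll open, go 35 mm lower, which is safe under either reading, and close again.

servo_tool(motion=[[[0.47, 0, 0, 0, 0], [0.47, 0, 0, 0, 0], [0.47, 0, 0, 0, 0], [0.47, 0, 0, -0.4, 0], [0.47, 0, 0, -0.3, 0], [0.47, 0, 0, -0.18, 0], [0.47, 0, 0, 0, 0], [0, 0, 0, 0, 0], [0, 0, 0, 0, 0], [0, 0, 0, 0, 0], [0, 0, 0, 0, 0], [0, 0, 0, 0, 0]]])

```text
t: 5.15
eef_pos: [0.5347, -0.2019, 0.0563]
tool_rot: [0.001, 0.999, 0.046, 0.001]
contact_force: [0.9, -5.7, -1.9]
gripper_width: 0.123
grasp_force: 29.3
```

Run:
```python
from h import *
o=bot.get_obs(); print(o['t'],o['gripper_width'],o['grasp_force'],o['contact_force'],o['eef_pos'])
im,d,c=shot('wrist'); W=cloud(c,d)
for v in range(180,300,10): print(v,[(W[v,u]*1000).round(0).tolist() for u in(280,298,306,316,326,334)])
```

```text
5.15 0.1234509211039972 29.313976764678955 [ 0.92688573 -5.68858354 -1.92078225] [ 0.5346831  -0.2018913   0.05631157]
180 [[562.0, -177.0, 29.0], [563.0, -187.0, 29.0], [581.0, -193.0, 91.0], [582.0, -197.0, 92.0], [582.0, -201.0, 91.0], [582.0, -204.0, 91.0]]
190 [[556.0, -177.0, 30.0], [557.0, -188.0, 28.0], [577.0, -193.0, 91.0], [578.0, -197.0, 92.0], [578.0, -201.0, 92.0], [559.0, -210.0, 31.0]]
200 [[549.0, -177.0, 29.0], [550.0, -188.0, 29.0], [573.0, -194.0, 90.0], [574.0, -198.0, 93.0], [574.0, -202.0, 91.0], [552.0, -211.0, 29.0]]
210 [[543.0, -178.0, 30.0], [544.0, -189.0, 30.0], [568.0, -194.0, 90.0], [570.0, -198.0, 93.0], [569.0, -202.0, 91.0], [546.0, -211.0, 30.0]]
220 [[537.0, -178.0, 31.0], [537.0, -189.0, 30.0], [564.0, -194.0, 90.0], [565.0, -198.0, 93.0], [565.0, -203.0, 91.0], [539.0, -212.0, 30.0]]
230 [[528.0, -178.0, 28.0], [530.0, -190.0, 29.0], [559.0, -195.0, 90.0], [560.0, -199.0, 91.0], [560.0, -203.0, 91.0], [532.0, -213.0, 30.0]]
240 [[522.0, -179.0, 30.0], [523.0, -190.0, 29.0], [554.0, -195.0, 90.0], [556.0, -199.0, 93.0], [555.0, -204.0, 91.0], [525.0, -214.0, 30.0]]
250 [[515.0, -179.0, 29.0], [545.0, -192.0, 84.0], [549.0, -195.0, 90.0], [551.0, -200.0, 92.0], [550.0, -204.0, 91.0], [547.0, -209.0, 83.0]]
260 [[541.0, -184.0, 86.0], [545.0, -192.0, 91.0], [545.0, -196.0, 91.0], [545.0, -200.0, 91.0], [545.0, -205.0, 91.0], [546.0, -208.0, 91.0]]
270 [[539.0, -185.0, 92.0], [545.0, -193.0, 100.0], [539.0, -196.0, 90.0], [541.0, -201.0, 93.0], [541.0, -205.0, 91.0], [546.0, -208.0, 100.0]]
280 [[540.0, -186.0, 101.0], [545.0, -193.0, 107.0], [534.0, -197.0, 90.0], [537.0, -201.0, 93.0], [535.0, -206.0, 90.0], [546.0, -207.0, 107.0]]
290 [[547.0, -187.0, 118.0], [541.0, -194.0, 109.0], [528.0, -197.0, 90.0], [531.0, -202.0, 93.0], [530.0, -206.0, 90.0], [543.0, -208.0, 109.0]]
```

The bar is now gripped at 12 mm width, which confirms that the true fingertips are at about eef_z + 0.020 when shut. Next I'll compute the arc rows.

Run:
```python
import numpy as np
a=np.linspace(0,1.7,18); y=.175*np.cos(a); z=.175*np.sin(a)
dy=np.diff(y);dz=np.diff(z)
print((np.c_[-.097*dy,.995*dy,dz]/.04).round(2).tolist())
```

```text
[[0.0, -0.02, 0.44], [0.01, -0.07, 0.43], [0.01, -0.11, 0.42], [0.01, -0.15, 0.41], [0.02, -0.19, 0.39], [0.02, -0.23, 0.37], [0.03, -0.26, 0.35], [0.03, -0.3, 0.32], [0.03, -0.33, 0.29], [0.03, -0.35, 0.25], [0.04, -0.38, 0.22], [0.04, -0.4, 0.18], [0.04, -0.41, 0.14], [0.04, -0.42, 0.1], [0.04, -0.43, 0.05], [0.04, -0.44, 0.01], [0.04, -0.43, -0.03]]
```

servo_tool(motion=[[[0, 0.0, -0.02, 0.44, 0], [0, 0.01, -0.07, 0.43, 0], [0, 0.01, -0.11, 0.42, 0], [0, 0.01, -0.15, 0.41, 0], [0, 0.02, -0.19, 0.39, 0], [0, 0.02, -0.23, 0.37, 0], [0, 0.03, -0.26, 0.35, 0], [0, 0.03, -0.3, 0.32, 0], [0, 0.03, -0.33, 0.29, 0]]], newtons=40)

```text
t: 6.1
eef_pos: [0.5407, -0.2641, 0.1929]
tool_rot: [-0.003, 0.999, 0.048, -0.001]
contact_force: [-1.0, 8.1, 1.0]
gripper_width: 0.118
grasp_force: 39.3
```

servo_tool(motion=[[[0, 0.03, -0.35, 0.25, 0], [0, 0.04, -0.38, 0.22, 0], [0, 0.04, -0.4, 0.18, 0], [0, 0.04, -0.41, 0.14, 0], [0, 0.04, -0.42, 0.1, 0], [0, 0.04, -0.43, 0.05, 0], [0, 0.04, -0.44, 0.01, 0], [0, 0.04, -0.43, -0.03, 0], [0, 0, 0, 0, 0], [0, 0, 0, 0, 0]]])

```text
t: 7.1
eef_pos: [0.5541, -0.3985, 0.2309]
tool_rot: [0.001, 0.999, 0.047, 0.001]
contact_force: [3.3, -1.3, 4.8]
gripper_width: 0.117
grasp_force: 41.6
```

The hood is at about 1.70 rad. I'm letting go and going to the peg, turning the tool by +1.56 on the way.

servo_tool(motion=[[[0.5, 0, 0, 0, 0], [0.5, 0, 0, 0, 0], [0.5, 0, 0, 0.5, 0], [0.5, 0, 0, 0.6, 0], [0.5, -0.06, 0.58, 0, 1], [0.5, -0.06, 0.58, 0, 1], [0.5, -0.06, 0.58, 0, 1], [0.5, -0.06, 0.58, 0, 1], [0.5, -0.06, 0.58, 0, 1], [0.5, -0.06, 0.58, 0, 1], [0.5, -0.06, 0.58, -0.62, 1], [0.5, -0.06, 0.58, -0.62, 1], [0.5, -0.06, 0.58, -0.62, 1], [0.5, -0.06, 0.58, -0.62, 1], [0.5, -0.06, 0.58, -0.62, 1], [0.5, -0.06, 0.58, -0.62, 1], [0.5, 0, 0, 0, 1], [0.5, 0, 0, 0, 0], [0.5, 0, 0, 0, 0]]])

```text
t: 9.0
eef_pos: [0.5241, -0.1193, 0.1248]
tool_rot: [0.0, 0.679, 0.735, -0.0]
contact_force: [0.7, -0.4, 0.5]
gripper_width: 0.502
grasp_force: 0.0
```

Run:
```python
from h import *
o=bot.get_obs(); print(o['t'],o['tool_rot'],o['eef_pos'],o['q'].round(2))
im,d,c=shot('wrist'); W=cloud(c,d);save(im,'w4.png')
hsv=cv2.cvtColor(im,cv2.COLOR_RGB2HSV)
m=(hsv[...,1]>130)&((hsv[...,0]<6)|(hsv[...,0]>174))&(W[...,2]>.074)&(W[...,2]<.09)&(d>0); print('peg',W[m].mean(0),m.sum())
```

```text
9.0 [ 7.98122838e-05  6.78512919e-01  7.34588456e-01 -1.14797936e-04] [ 0.52409522 -0.11928041  0.12483174] [-0.19  0.38  0.38  1.99 -0.19  0.81  0.37]
peg [ 0.5264082  -0.12131338  0.07914067] 211
```

View pics/w4.png

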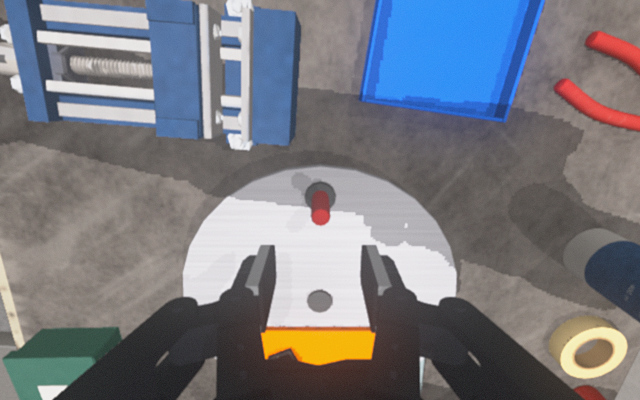

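servo_tool(motion=[[[0.5, 0.06, -0.05, -0.6, 0], [0.5, 0, 0, -0.7, 0], [0.5, 0, 0, -0.7, 0], [0.5, 0, 0, -0.5, 0], [0.5, 0, 0, 0, 0], [0, 0, 0, 0, 0], [0, 0, 0, 0, 0], [0, 0, 0, 0, 0], [0, 0, 0, 0, 0], [0, 0, 0, 0, 0]]], newtons=30)

```text
t: 10.05
eef_pos: [0.5277, -0.1213, 0.026]
tool_rot: [0.001, 0.677, 0.736, 0.001]
contact_force: [-1.5, -2.0, 7.3]
gripper_width: 0.153
grasp_force: 29.8
```

Run:
```python
import numpy as np
th=np.linspace(np.pi/2+.097,.097-.02,19); p=.105*np.c_[np.cos(th),np.sin(th)]
print((np.diff(p,axis=0)/.04).round(2).tolist())
```

```text
[[0.23, 0.01], [0.23, -0.01], [0.23, -0.03], [0.23, -0.05], [0.22, -0.07], [0.21, -0.09], [0.21, -0.11], [0.2, -0.12], [0.18, -0.14], [0.17, -0.16], [0.16, -0.17], [0.14, -0.18], [0.12, -0.2], [0.11, -0.21], [0.09, -0.21], [0.07, -0.22], [0.05, -0.23], [0.03, -0.23]]
```

servo_tool(motion=[[[0, 0.23, 0.01, 0, 0], [0, 0.23, -0.01, 0, 0], [0, 0.23, -0.03, 0, 0], [0, 0.23, -0.05, 0, 0], [0, 0.22, -0.07, 0, 0], [0, 0.21, -0.09, 0, 0], [0, 0.21, -0.11, 0, 0], [0, 0.2, -0.12, 0, 0], [0, 0.18, -0.14, 0, 0], [0, 0.17, -0.16, 0, 0], [0, 0.16, -0.17, 0, 0], [0, 0.14, -0.18, 0, 0], [0, 0.12, -0.2, 0, 0], [0, 0.11, -0.21, 0, 0], [0, 0.09, -0.21, 0, 0], [0, 0.07, -0.22, 0, 0], [0, 0.05, -0.23, 0, 0], [0, 0.03, -0.23, 0, 0], [0, 0, 0, 0, 0], [0, 0, 0, 0, 0]]])

```text
t: 12.05
eef_pos: [0.6377, -0.209, 0.025]
tool_rot: [-0.008, 0.676, 0.737, 0.001]
contact_force: [-17.9, 18.5, 21.0]
gripper_width: 0.155
grasp_force: 32.0
```

servo_tool(motion=[[[0.5, 0, 0, 0, 0], [0.5, 0, 0, 0, 0], [0.5, 0, 0, 0, 0], [0.5, 0, 0, 1, 0], [0.5, 0, 0, 1, 0], [0.5, -0.9, 0, 1, 0], [0.5, -0.9, 0, 1, 0], [0.5, -0.9, 0, 1, 0], [0.5, -0.9, 0, 0.5, 0], [0.5, -0.9, 0, 0, 0], [0.5, 0, 0, 0, 0], [0.5, 0, 0, 0, 0]]])

```text
t: 13.25
eef_pos: [0.4695, -0.218, 0.2367]
tool_rot: [0.001, 0.678, 0.735, 0.001]
contact_force: [0.1, 0.5, -0.0]
gripper_width: 0.496
grasp_force: 0.0
```

Run:
```python
from h import *
o=bot.get_obs(); print(o['t'],o['tool_rot'],o['eef_pos'],o['contact_force'])
im,d,c=shot('wrist'); W=cloud(c,d);save(im,'w5.png');np.savez('w5.npz',im=im,d=d,v=c['view'])
hsv=cv2.cvtColor(im,cv2.COLOR_RGB2HSV)
m=(hsv[...,1]>130)&((hsv[...,0]<6)|(hsv[...,0]>174))&(W[...,2]>.074)&(W[...,2]<.09)&(d>0); print('peg',W[m].mean(0) if m.any() else 0,m.sum())
m=(hsv[...,1]>130)&(hsv[...,0]>8)&(hsv[...,0]<22)&(d>0)&(W[...,2]>.025)&(W[...,2]<.045)&(W[...,0]<.6)&(W[...,1]<-.1); p=W[m]
print(m.sum(),cv2.minAreaRect((p[:,:2]*1000).astype(np.float32)),p.min(0),p.max(0))
```

```text
13.25 [5.93873203e-04 6.77627042e-01 7.35405231e-01 6.21199053e-04] [ 0.46952238 -0.21801495  0.23667351] [ 0.10305702  0.52018069 -0.04762571]
peg [ 0.63773808 -0.21598912  0.07887819] 117
4821 ((469.0353698730469, -233.139892578125), (69.97181701660156, 153.1670379638672), 5.852928161621094) [ 0.42729341 -0.31249611  0.0267638 ] [ 0.50998403 -0.15413167  0.04469292]
```

View pics/w5.png

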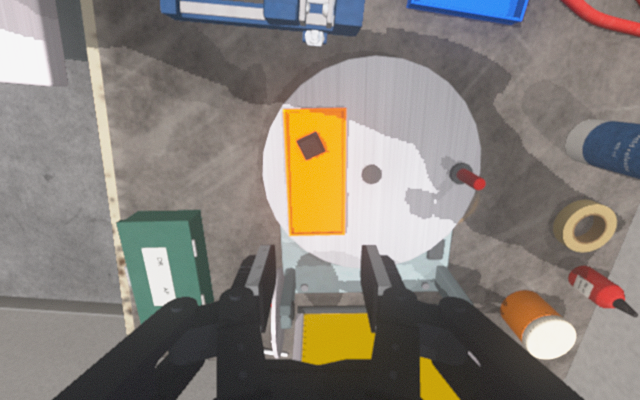

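The tray faces the front with one cap in it, at about (311,145) and rotated. No second cap is visible.

Run:
```python
from h import *
z=np.load('w5.npz'); c=dict(bot.get_calibration('wrist')); c['view']=z['v']; W=cloud(c,z['d']); im=z['im']
m=(W[...,2]>.041)&(W[...,2]<.052)&(im.max(-1)<110); m[:,:285]=0;m[:,345:]=0;m[:105]=0;m[235:]=0
p=W[m]; print(m.sum(),p.mean(0),cv2.minAreaRect((p[:,:2]*1000).astype(np.float32)))
# survey of knobs, top
im,d,c=shot('top'); W=cloud(c,d); save(im,'t5.png')
for n,u,v in[('k1',214,164),('k2',216,236)]:
    q=np.zeros((400,640),bool); q[v-25:v+25,u-14:u+14]=1
    p=W[q&(W[...,2]>.012)&(im.max(-1)<130)&(W[...,2]<.025)]; print(n,len(p),cv2.minEnclosingCircle((p[:,:2]*1000).astype(np.float32)) if len(p) else '')
```

```text
0 [nan nan nan] ((0.0, 0.0), (0.0, 0.0), 0.0)
k1 107 ((644.8082275390625, 230.7684783935547), 18.14841079711914)
k2 111 ((448.9297790527344, 219.20697021484375), 17.337635040283203)<stdin>:4: RuntimeWarning: Mean of empty slice.
  ret = um.true_divide(
```

View pics/t5.png

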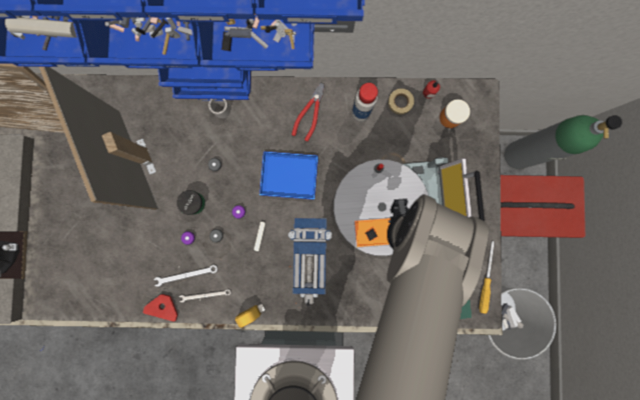

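The top view shows the knobs unchanged and the cap in the orange tray at (374,234).

Run:
```python
from h import *
z=np.load('w5.npz'); c=dict(bot.get_calibration('wrist')); c['view']=z['v']; W=cloud(c,z['d']); im=z['im']
print(W[145,311],im[145,311])
hs=cv2.cvtColor(im,cv2.COLOR_RGB2HSV)
for lo in(.036,.040):
    m=(W[...,2]>lo)&(hs[...,2]<120); m[:,:292]=0;m[:,340:]=0;m[:120]=0;m[180:]=0
    p=W[m]; print(m.sum(),p.mean(0),cv2.minAreaRect((p[:,:2]*1000).astype(np.float32)),np.ptp(np.argwhere(m),axis=0))
```

```text
[ 0.46080665 -0.19588194  0.04616542] [123  89  81]
82 [ 0.4599736  -0.19257975  0.04063695] ((460.71612548828125, -197.88055419921875), (21.651954650878906, 21.9165096282959), 31.68330192565918) [24 25]
40 [ 0.4573738  -0.19400033  0.04434733] ((459.98468017578125, -197.90647888183594), (19.076457977294922, 18.48004150390625), 32.05598831176758) [21 21]
```

Run:
```python
from h import *
z=np.load('w5.npz'); c=dict(bot.get_calibration('wrist')); c['view']=z['v']; W=cloud(c,z['d'])
for cols in(range(262,278,3),range(364,376,3)):
  for u in cols:
    col=W[230:300,u]; k=np.argmax(col[:,2]>.22); print(u,k+230,col[k:k+3].round(4).tolist())
```

```text
262 245 [[0.4421, -0.21, 0.2575], [0.4424, -0.2095, 0.2593], [0.4425, -0.2098, 0.2599]]
265 240 [[0.463, -0.1363, 0.395], [0.4071, -0.3417, -0.0003], [0.407, -0.3437, -0.0011]]
268 245 [[0.4451, -0.2096, 0.2579], [0.4453, -0.2094, 0.2592], [0.4454, -0.2093, 0.2604]]
271 245 [[0.4465, -0.2094, 0.2579], [0.4467, -0.2093, 0.2591], [0.4468, -0.2094, 0.26]]
274 240 [[0.463, -0.1363, 0.395], [0.4194, -0.3411, -0.001], [0.4194, -0.3429, -0.0014]]
277 230 [[0.423, -0.3236, 0.0], [0.4229, -0.3256, -0.0011], [0.4231, -0.3266, -0.0001]]
364 245 [[0.4911, -0.2056, 0.2583], [0.4911, -0.2058, 0.259], [0.491, -0.2061, 0.2595]]
367 245 [[0.4928, -0.206, 0.2572], [0.4924, -0.2054, 0.2596], [0.4924, -0.2058, 0.2598]]
370 245 [[0.4942, -0.2057, 0.2576], [0.4939, -0.2054, 0.2592], [0.4937, -0.2053, 0.2604]]
373 245 [[0.4954, -0.2052, 0.2584], [0.4952, -0.2052, 0.2595], [0.4951, -0.2052, 0.2604]]
```

servo_tool(motion=[[[0.5, -0.06, 0.13, -0.9, 0.98], [0.5, -0.06, 0.13, -0.9, 0.98], [0.5, -0.06, 0.13, -0.9, 0.98], [0.5, -0.04, 0.12, -0.9, 1], [0.5, 0, 0, -0.7, 0], [0.5, 0, 0, -0.6, 0], [0.5, 0, 0, -0.52, 0], [0.5, 0, 0, 0, 0], [0.5, 0, 0, 0, 0], [0, 0, 0, 0, 0], [0, 0, 0, 0, 0], [0, 0, 0, 0, 0], [0, 0, 0, 0, 0], [0, 0, 0, 0, 0]]], newtons=40)

```text
t: 14.75
eef_pos: [0.4613, -0.1974, 0.0202]
tool_rot: [0.001, 0.486, 0.874, 0.0]
contact_force: [-0.8, 0.6, 6.4]
gripper_width: 0.285
grasp_force: 40.2
```

servo_tool(motion=[[[0, 0, 0, 0.6, 0], [0, 0, 0, 1, 0], [0, 0, 0, 0.9, 0], [0, 0.49, 0.7, 0, 0], [0, 0.49, 0.7, 0, 0], [0, 0.49, 0.7, 0, 0], [0, 0.49, 0.7, 0, 0], [0, 0.49, 0.7, 0, 0], [0, 0.49, 0.7, 0, 0], [0, 0.49, 0.7, 0, 0], [0, 0.47, 0.69, 0, 0], [0, 0, 0, 0, 0]]])

```text
t: 15.95
eef_pos: [0.6188, 0.0327, 0.1192]
tool_rot: [0.0, 0.483, 0.876, 0.002]
contact_force: [-0.3, 0.8, 0.5]
gripper_width: 0.286
grasp_force: 39.4
```

servo_tool(motion=[[[0, 0, -0.1, -0.8, 0], [0, 0, 0, -0.9, 0], [0, 0, 0, -0.8, 0], [0, 0, 0, -0.4, 0], [0, 0, 0, 0, 0], [0, 0, 0, 0, 0]]])

```text
t: 16.55
eef_pos: [0.6174, 0.0221, 0.0042]
tool_rot: [0.0, 0.486, 0.874, 0.0]
contact_force: [-0.4, -0.4, -0.1]
gripper_width: 0.285
grasp_force: 39.4
```

servo_tool(motion=[[[0, 0, 0, -0.2, 0], [0, 0, 0, 0, 0], [0.5, 0, 0, 0, 0], [0.5, 0, 0, 0, 0], [0.5, 0, 0, 0, 0], [0.5, 0, 0, 0.8, 0], [0.5, 0, 0, 1, 0], [0.5, 0, 0, 1, 0], [0.6, 0.1, 0.75, 0.3, -0.95], [0.6, 0.1, 0.75, 0.3, -0.95], [0.6, 0.1, 0.75, 0, -0.95], [0.6, 0.1, 0.75, 0, -0.95], [0.6, 0.1, 0.75, 0, 0], [0.6, 0.1, 0.75, 0, 0], [0.6, 0.1, 0.7, 0, 0], [0.6, 0, 0, 0, 0], [0.6, 0, 0, 0, 0]]])

```text
t: 18.25
eef_pos: [0.6445, 0.231, 0.1311]
tool_rot: [-0.0, 0.67, 0.742, -0.0]
contact_force: [1.0, -0.1, -0.9]
gripper_width: 0.603
grasp_force: 0.0
```

```bash
cat >> h.py <<'E'
def look():
    "dark knobs seen by the wrist (top face 10-25 mm high, low saturation), plus caps in the blue tray"
    o=bot.get_obs(); print(o['t'],o['eef_pos'].round(4),'W',round(o['gripper_width'],3),'yaw',round(np.arctan2(2*o['tool_rot'][2]**2-1,2*o['tool_rot'][1]*o['tool_rot'][2]),3))
    im,d,c=shot('wrist'); W=cloud(c,d); hs=cv2.cvtColor(im,cv2.COLOR_RGB2HSV)
    m=((W[...,2]>.012)&(W[...,2]<.024)&(d>0)&(hs[...,1]<70)).astype(np.uint8)
    n,l,s,_=cv2.connectedComponentsWithStats(m)
    for i in range(1,n):
        if s[i,4]>80:
            p=W[l==i]; (x,y),r=cv2.minEnclosingCircle((p[:,:2]*1000).astype(np.float32))
            if 12<r<45: print('blob',round(x,1),round(y,1),'r',round(r,1),'z',p[:,2].max().round(3),'px',s[i,:4],im[l==i].mean(0).round())
    return im,d,c,W
E
python3 - <<'E'
from h import *
im,d,c,W=look(); save(im,'w6.png')
E
```

```text
18.25 [0.6445 0.231  0.1311] W 0.603 yaw 0.101
blob 449.2 221.3 r 17.9 z 0.019 px [ 80 153  42  39] [179. 178. 179.]
blob 643.3 232.7 r 18.1 z 0.018 px [297 162  40  39] [183. 182. 184.]
blob 795.5 222.2 r 23.4 z 0.024 px [455 187  45  45] [182. 174. 171.]
blob 807.2 215.7 r 19.1 z 0.024 px [478 204  34  34] [147. 142. 150.]
```

View pics/w6.png

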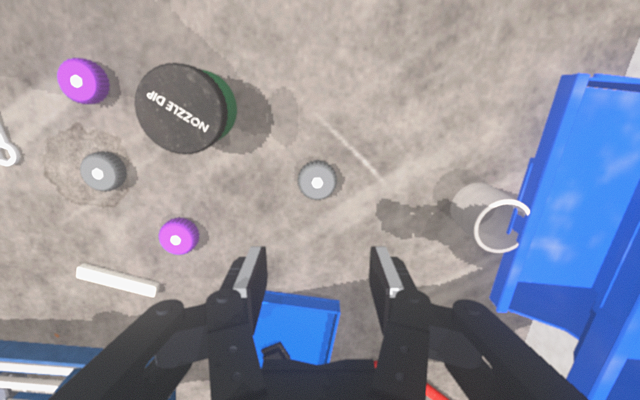

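The knob is centred between the fingers at (317,181), and the cap is seen in the blue tray at (275,355). The purple decoys are elsewhere. Picking knob 1.

servo_tool(motion=[[[0.6, 0, 0, -0.8, 0], [0.6, 0, 0.02, -0.9, 0], [0.6, 0, 0, -0.9, 0], [0.6, 0, 0, -0.7, 0], [0.6, 0, 0, -0.34, 0], [0.6, 0, 0, 0, 0], [0, 0, 0, 0, 0], [0, 0, 0, 0, 0], [0, 0, 0, 0, 0], [0, 0, 0, 0, 0], [0, 0, 0, 0, 0]]], newtons=40)

```text
t: 19.4
eef_pos: [0.6459, 0.2316, -0.0126]
tool_rot: [0.001, 0.671, 0.741, 0.001]
contact_force: [-1.1, -0.8, 6.9]
gripper_width: 0.407
grasp_force: 40.4
```

servo_tool(motion=[[[0, 0, 0, 0.8, 0], [0, 0, 0, 1, 0], [0, 0, 0, 1, 0], [0, -0.38, -0.88, 0.2, 0], [0, -0.38, -0.88, 0, 0], [0, -0.38, -0.88, 0, 0], [0, -0.38, -0.88, 0, 0], [0, -0.38, -0.88, 0, 0], [0, -0.38, -0.88, 0, 0], [0, -0.38, -0.88, 0, 0], [0, -0.38, -0.88, 0, 0], [0, -0.38, -0.88, 0, 0], [0, -0.38, -0.88, 0, 0], [0, -0.38, -0.88, 0, 0], [0, -0.35, -0.84, 0, 0], [0, 0, 0, 0, 0], [0, 0, 0, 0, 0]]])

```text
t: 21.1
eef_pos: [0.4634, -0.1903, 0.1061]
tool_rot: [0.0, 0.672, 0.741, 0.0]
contact_force: [0.1, -0.6, -0.8]
gripper_width: 0.405
grasp_force: 40.0
```

servo_tool(motion=[[[0, 0.03, 0.02, -0.7, 0], [0, 0, 0, -0.7, 0], [0, 0, 0, -0.5, 0], [0, 0, 0, -0.22, 0], [0, 0, 0, 0, 0], [0, 0, 0, 0, 0], [0.55, 0, 0, 0, 0], [0.55, 0, 0, 0, 0], [0.55, 0, 0, 0, 0], [0.55, 0, 0, 0.7, 0], [0.55, 0, 0, 1, 0], [0.55, 0, 0, 0.6, 0]]])

```text
t: 22.3
eef_pos: [0.4655, -0.1893, 0.1152]
tool_rot: [0.001, 0.671, 0.741, 0.001]
contact_force: [0.0, 0.1, -0.8]
gripper_width: 0.548
grasp_force: 0.0
```

servo_tool(motion=[[[0.6, -0.03, 0.85, 0.05, 0], [0.6, -0.03, 0.85, 0.05, 0], [0.6, -0.03, 0.85, 0, 0], [0.6, -0.03, 0.85, 0, 0], [0.6, -0.03, 0.85, 0, 0], [0.6, -0.03, 0.85, 0, 0], [0.6, -0.03, 0.85, 0, 0], [0.6, -0.03, 0.85, 0, 0], [0.6, -0.03, 0.85, 0, 0], [0.6, -0.03, 0.85, 0, 0], [0.6, -0.03, 0.85, 0, 0], [0.6, -0.03, 0.85, 0, 0], [0.6, 0, 0, 0, 0], [0.6, 0, 0, 0, 0]]])

```text
t: 23.7
eef_pos: [0.4502, 0.2196, 0.1169]
tool_rot: [0.0, 0.67, 0.742, -0.0]
contact_force: [0.6, -0.5, -0.5]
gripper_width: 0.6
grasp_force: 0.0
```

Run:
```python
from h import *
im,d,c,W=look(); save(im,'w7.png')
```

```text
23.7 [0.4502 0.2196 0.1169] W 0.6 yaw 0.101
blob 448.2 221.2 r 18.1 z 0.019 px [295 166  41  40] [163. 162. 164.]
```

servo_tool(motion=[[[0.6, -0.03, 0.02, -0.8, 0], [0.6, 0, 0, -0.9, 0], [0.6, 0, 0, -0.8, 0], [0.6, 0, 0, -0.5, 0], [0.6, 0, 0, -0.26, 0], [0.6, 0, 0, 0, 0], [0, 0, 0, 0, 0], [0, 0, 0, 0, 0], [0, 0, 0, 0, 0], [0, 0, 0, 0, 0], [0, 0, 0, 0, 0], [0, 0, 0, 0.5, 0], [0, 0, 0, 0.8, 0], [0, 0, 0, 0.9, 0], [0, 0, 0, 0.9, 0]]])

```text
t: 25.25
eef_pos: [0.4489, 0.22, 0.112]
tool_rot: [-0.0, 0.671, 0.742, 0.0]
contact_force: [0.4, -0.5, -0.0]
gripper_width: 0.4
grasp_force: 40.0
```

servo_tool(motion=[[[0, 0.04, -0.87, 0, 0], [0, 0.04, -0.87, 0, 0], [0, 0.04, -0.87, 0, 0], [0, 0.04, -0.87, 0, 0], [0, 0.04, -0.87, 0, 0], [0, 0.04, -0.87, 0, 0], [0, 0.04, -0.87, 0, 0], [0, 0.04, -0.87, 0, 0], [0, 0.04, -0.87, 0, 0], [0, 0.04, -0.87, 0, 0], [0, 0.04, -0.87, 0, 0], [0, 0.04, -0.87, 0, 0], [0, 0.02, -0.88, 0, 0], [0, 0, 0, 0, 0], [0, 0, 0, 0, 0]]])

```text
t: 26.75
eef_pos: [0.4689, -0.2332, 0.1106]
tool_rot: [0.0, 0.672, 0.741, 0.0]
contact_force: [-0.3, 1.0, -0.1]
gripper_width: 0.408
grasp_force: 40.0
```

Lowering by 90 mm, releasing, then rising to look.

servo_tool(motion=[[[0, 0, 0, -0.7, 0], [0, 0, 0, -0.7, 0], [0, 0, 0, -0.6, 0], [0, 0, 0, -0.25, 0], [0, 0, 0, 0, 0], [0, 0, 0, 0, 0], [0.55, 0, 0, 0, 0], [0.55, 0, 0, 0, 0], [0.55, 0, 0, 0, 0], [0.55, 0, 0, 0.7, 0], [0.55, 0, 0, 1, 0], [0.55, 0, 0, 1, 0], [0.55, 0, 0, 1, 0], [0.55, 0, 0, 1, 0], [0.55, 0, 0, 0, 0], [0.55, 0, 0, 0, 0]]])

```text
t: 28.35
eef_pos: [0.4697, -0.2329, 0.2095]
tool_rot: [0.001, 0.671, 0.742, 0.001]
contact_force: [-0.4, -0.6, -0.3]
gripper_width: 0.55
grasp_force: 0.0
```

Run:
```python
from h import *
o=bot.get_obs(); print(o['t'],o['eef_pos'],o['contact_force'])
im,d,c=shot('wrist'); W=cloud(c,d)
t,dt,ct=shot('top')
hs=cv2.cvtColor(im,cv2.COLOR_RGB2HSV)
m=((W[...,2]>.043)&(W[...,2]<.056)&(d>0)&(hs[...,1]<90)&(hs[...,2]<225)).astype(np.uint8)
n,l,s,_=cv2.connectedComponentsWithStats(m)
for i in range(1,n):
    if s[i,4]>80:
        p=W[l==i]; (x,y),r=cv2.minEnclosingCircle((p[:,:2]*1000).astype(np.float32)); print('blob',x,y,r,s[i])
m=(hs[...,1]>130)&((hs[...,0]<6)|(hs[...,0]>174))&(W[...,2]>.074)&(W[...,2]<.09)&(d>0); print('peg',W[m].mean(0) if m.any() else 0,m.sum())
save(cv2.resize(cv2.hconcat([im,t]),(800,250)),'c8.png')
```

```text
28.35 [ 0.46966349 -0.23287     0.20950289] [-0.4444658  -0.58980248 -0.33605813]
blob 487.00067138671875 -77.41108703613281 13.117011070251465 [339   0  31   8 121]
blob 467.1400146484375 -177.0612030029297 16.766300201416016 [304  99  34  35 845]
blob 470.2957763671875 -229.14064025878906 16.781469345092773 [302 152  33  32 739]
blob 787.055908203125 -191.84371948242188 9.502741813659668 [617 157  21  13  85]
blob 285.1971435546875 -380.38372802734375 88.22157287597656 [  97  215   97  116 5419]
blob 445.100830078125 -377.41217041015625 24.70918846130371 [278 271  13  35 112]
blob 650.26318359375 -362.8506774902344 12.008265495300293 [450 282  17  17 138]
peg [ 0.63762175 -0.21598976  0.07885394] 154
```

View pics/c8.png

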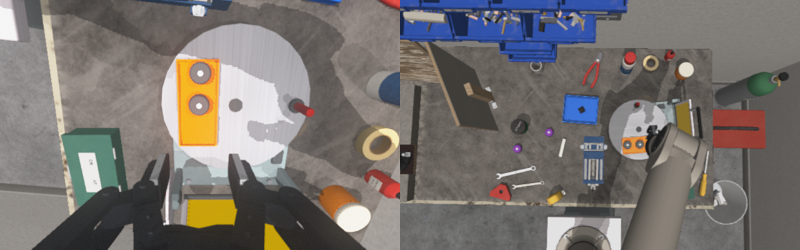

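Both knobs lie in the orange tray and the cap lies in the blue tray. The space behind the board is hidden from the top view, so I'll check whether a third knob could be there.

Run:
```python
from h import *
Cs=[]
for n in('top','scene'):
    z=np.load(n+'0.npz'); Cs.append((bot.get_calibration(n),z['d']))
W=cloud(*Cs[0]); 
m=(W[...,2]>.1)&(W[...,1]>.25)&(W[...,0]<.9); print('tall left',W[m].min(0),W[m].max(0))
m2=m&(W[...,2]>W[m][:,2].max()-.03); print('top edge',cv2.minAreaRect((W[m2][:,:2]*1000).astype(np.float32)))
gx=np.arange(.38,.92,.03); gy=np.arange(.7,-.55,-.03)
def vis(c,d,p):
    q=np.array(c['view'])@np.r_[p,1]; f=200/np.tan(np.radians(c['fovy'])/2)
    u,v=f*q[0]/q[2]+c['cx'],f*q[1]/q[2]+c['cy']
    if not(3<u<636 and 3<v<396): return 0
    return int(abs(d[int(v),int(u)]-q[2])<.03)
for x in gx[::-1]: print('%.2f '%x+''.join('.#'[0] if (vis(*Cs[0],[x,y,.012])or vis(*Cs[1],[x,y,.012])) else '#' for y in gy))
```

```text
tall left [0.23445763 0.25001338 0.10000478] [0.8886982  0.76234662 0.58592129]
top edge ((785.0444946289062, 324.9515380859375), (149.97247314453125, 31.995759963989258), 89.75211334228516)
0.92 ####..#####.#......#######################
0.89 ##....##...##.............................
0.86 ###.........#######..........##.....#...#.
0.83 #####...........#............##.......#...
0.80 #####........................##......###..
0.77 #####.................................#...
0.74 ###.......................................
0.71 ..#.......................................
0.68 ........#.................................
0.65 .........#..........................#.....
0.62 ................................#####.....
0.59 ...............................######.....
0.56 .............##..................####.....
0.53 ..............#..................####.....
0.50 ........................##.......#####....
0.47 ........................##.......#####....
0.44 ........................##.......#...##...
0.41 ..........................................
0.38 ..........................................
```

No reachable part of the bench was unseen, so there are two knobs and one cap. Turning the table back next.

servo_tool(motion=[[[0.5, 0.7, 0.07, 0, 0], [0.5, 0.7, 0.07, 0, 0], [0.5, 0.7, 0.07, 0, 0], [0.5, 0.7, 0.07, 0, 0], [0.5, 0.7, 0.07, 0, 0], [0.5, 0.7, 0.07, 0, 0], [0.5, 0, 0, -0.9, 0], [0.5, 0, 0, -0.9, 0], [0.5, 0, 0, -0.9, 0], [0.5, 0, 0, -0.9, 0], [0.5, 0, 0, -0.6, 0], [0.5, 0, 0, -0.38, 0], [0.5, 0, 0, 0, 0], [0, 0, 0, 0, 0], [0, 0, 0, 0, 0], [0, 0, 0, 0, 0], [0, 0, 0, 0, 0], [0, 0, 0, 0, 0]]], newtons=30)

```text
t: 30.25
eef_pos: [0.6386, -0.2164, 0.0268]
tool_rot: [0.001, 0.671, 0.742, 0.001]
contact_force: [2.4, -0.9, 4.3]
gripper_width: 0.156
grasp_force: 30.5
```

Run:
```python
import numpy as np
th=.097+np.r_[0,np.cumsum(np.r_[.03,.05,np.full(22,.0665),.04,.02])]; print(th[-1]-.097); p=.105*np.c_[np.cos(th),np.sin(th)]
print((np.diff(p,axis=0)/.04).round(2).tolist())
```

```text
1.6030000000000002
[[-0.01, 0.08], [-0.02, 0.13], [-0.04, 0.17], [-0.05, 0.17], [-0.06, 0.16], [-0.07, 0.16], [-0.08, 0.16], [-0.09, 0.15], [-0.1, 0.14], [-0.11, 0.14], [-0.12, 0.13], [-0.13, 0.12], [-0.13, 0.11], [-0.14, 0.1], [-0.15, 0.09], [-0.15, 0.08], [-0.16, 0.07], [-0.16, 0.06], [-0.17, 0.05], [-0.17, 0.04], [-0.17, 0.03], [-0.17, 0.02], [-0.17, 0.01], [-0.17, -0.01], [-0.1, -0.01], [-0.05, -0.01]]
```

servo_tool(motion=[[[0, -0.01, 0.08, 0, 0], [0, -0.02, 0.13, 0, 0], [0, -0.04, 0.17, 0, 0], [0, -0.05, 0.17, 0, 0], [0, -0.06, 0.16, 0, 0], [0, -0.07, 0.16, 0, 0], [0, -0.08, 0.16, 0, 0], [0, -0.09, 0.15, 0, 0], [0, -0.1, 0.14, 0, 0], [0, -0.11, 0.14, 0, 0], [0, -0.12, 0.13, 0, 0], [0, -0.13, 0.12, 0, 0], [0, -0.13, 0.11, 0, 0], [0, -0.14, 0.1, 0, 0], [0, -0.15, 0.09, 0, 0], [0, -0.15, 0.08, 0, 0], [0, -0.16, 0.07, 0, 0], [0, -0.16, 0.06, 0, 0]]])

```text
t: 32.05
eef_pos: [0.5707, -0.1214, 0.0267]
tool_rot: [0.001, 0.669, 0.743, 0.004]
contact_force: [6.2, 11.1, 7.2]
gripper_width: 0.153
grasp_force: 31.6
```

servo_tool(motion=[[[0, -0.17, 0.05, 0, 0], [0, -0.17, 0.04, 0, 0], [0, -0.17, 0.03, 0, 0], [0, -0.17, 0.02, 0, 0], [0, -0.17, 0.01, 0, 0], [0, -0.17, -0.01, 0, 0], [0, -0.1, -0.01, 0, 0], [0, -0.05, -0.01, 0, 0], [0, 0, 0, 0, 0], [0, 0, 0, 0, 0]]])

```text
t: 33.05
eef_pos: [0.5234, -0.1183, 0.0266]
tool_rot: [0.001, 0.669, 0.743, 0.003]
contact_force: [8.1, 8.1, 6.2]
gripper_width: 0.155
grasp_force: 31.4
```

servo_tool(motion=[[[0.5, 0, 0, 0, 0], [0.5, 0, 0, 0, 0], [0.5, 0, 0, 0, 0], [0.5, 0, 0, 0.9, 0], [0.5, 0, 0, 1, 0], [0.5, 0, 0, 1, 0], [0.5, 0, 0, 1, 0], [0.5, 0, 0, 1, -1], [0.5, 0, 0, 1, -1], [0.5, 0, 0, 0.4, -1], [0.5, 0, 0, 0, -1], [0.5, 0, 0, 0, -1], [0.5, 0, 0, 0, -1], [0.5, 0, 0, 0, -1], [0.5, 0, 0, 0, -1], [0.5, 0, 0, 0, -1], [0.5, 0, 0, 0, -1], [0.5, 0, 0, 0, -1], [0.5, 0, 0, 0, -1], [0.5, 0, 0, 0, -1]]])

```text
t: 35.05
eef_pos: [0.5186, -0.1228, 0.2767]
tool_rot: [-0.0, 0.999, 0.052, -0.001]
contact_force: [-0.2, -0.2, 0.1]
gripper_width: 0.5
grasp_force: 0.0
```

Run:
```python
from h import *
o=bot.get_obs(); print(o['t'],o['eef_pos'],'yaw',np.arctan2(2*o['tool_rot'][2]**2-1,2*o['tool_rot'][1]*o['tool_rot'][2]),o['q'].round(2))
im,d,c=shot('wrist'); W=cloud(c,d); save(im,'w9.png')
hs=cv2.cvtColor(im,cv2.COLOR_RGB2HSV)
m=(hs[...,1]>130)&((hs[...,0]<6)|(hs[...,0]>174))&(W[...,2]>.074)&(W[...,2]<.09)&(d>0); print('peg',W[m].mean(0) if m.any() else 0,m.sum())
m=(W[...,2]>.23)&(W[...,1]<-.37)&(d>0)&(hs[...,2]<110)&(W[...,0]<.62); p=W[m]; print('bar',m.sum(),np.median(p,0) if len(p) else 0, p.min(0) if len(p) else 0,p.max(0) if len(p) else 0)
```

```text
35.05 [ 0.51857083 -0.12281301  0.27669811] yaw -1.4663668304424968 [-0.54  0.22  0.78  1.86 -0.17  1.13 -1.16]
peg [ 0.52509824 -0.12243146  0.07897309] 93
bar 0 0 0 0
```

View pics/w9.png

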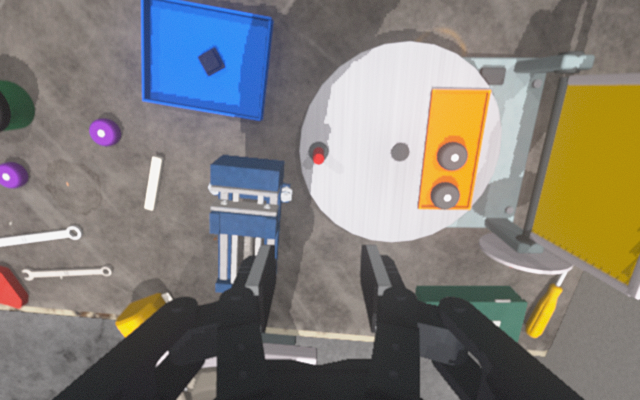

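The peg is back at the spraying stop, the knobs are in the tray at (453,157) and (443,197), and the cap is in the blue tray at (210,61). Going to the hood bar.

servo_tool(motion=[[[0.5, 0, 0, 0.5, 0], [0.5, 0.11, -0.86, 0, 0], [0.5, 0.11, -0.86, 0, 0], [0.5, 0.11, -0.86, 0, 0], [0.5, 0.11, -0.86, 0, 0], [0.5, 0.11, -0.86, 0, 0], [0.5, 0.11, -0.86, 0, 0], [0.5, 0.11, -0.86, 0, 0], [0.5, 0.11, -0.86, 0, 0], [0.5, 0, 0, 0, 0], [0.5, 0, 0, 0, 0]]])

```text
t: 36.2
eef_pos: [0.5536, -0.3985, 0.2964]
tool_rot: [-0.0, 0.998, 0.055, -0.001]
contact_force: [0.0, 0.2, 0.5]
gripper_width: 0.502
grasp_force: 0.0
```

Run:
```python
from h import *
o=bot.get_obs(); print(o['t'],o['eef_pos'])
im,d,c=shot('wrist'); W=cloud(c,d)
m=(W[...,2]>.235)&(W[...,2]<.275)&(d>0); m[240:]=0; p=W[m]; print('bar',m.sum(),np.median(p,0),p.min(0),p.max(0)); print(cv2.fitLine((p[:,:2]*1000).astype(np.float32),cv2.DIST_HUBER,0,.01,.01).ravel())
```

```text
36.2 [ 0.55359598 -0.39854224  0.29643061]
bar 1863 [ 0.57705481 -0.39595836  0.26309806] [ 0.53854304 -0.40517777  0.23516732] [ 0.60658174 -0.38587914  0.26586443]
[ 9.9396008e-01  1.0974228e-01  5.7614453e+02 -3.9577161e+02]
```

servo_tool(motion=[[[0.5, 0, 0, -0.6, 0], [0.5, 0, 0, -0.6, 0], [0.5, 0, 0, -0.42, 0], [0.5, 0, 0, 0, 0], [0, 0, 0, 0, 0], [0, 0, 0, 0, 0], [0, 0, 0, 0, 0], [0, 0, 0, 0, 0], [0, 0, 0, 0, 0]]], newtons=40)

```text
t: 37.15
eef_pos: [0.5554, -0.3981, 0.234]
tool_rot: [0.001, 0.998, 0.055, 0.001]
contact_force: [-0.5, 1.0, 6.8]
gripper_width: 0.12
grasp_force: 39.5
```

Run:
```python
import numpy as np
a=np.linspace(1.7,.785,13); y=.175*np.cos(a); z=.175*np.sin(a)
dy=np.diff(y);dz=np.diff(z)
print((np.c_[-.097*dy,.995*dy,dz]/.04).round(2).tolist(), (y[-1]-y[0])*.995,z[-1]-z[0])
```

```text
[[-0.03, 0.33, 0.03], [-0.03, 0.33, 0.0], [-0.03, 0.33, -0.02], [-0.03, 0.33, -0.05], [-0.03, 0.32, -0.07], [-0.03, 0.32, -0.1], [-0.03, 0.31, -0.12], [-0.03, 0.3, -0.14], [-0.03, 0.29, -0.17], [-0.03, 0.27, -0.19], [-0.03, 0.26, -0.21], [-0.02, 0.24, -0.23]] 0.1456090299379469 -0.049846935135742954
```

servo_tool(motion=[[[0, -0.03, 0.33, 0.03, 0], [0, -0.03, 0.33, 0.0, 0], [0, -0.03, 0.33, -0.02, 0], [0, -0.03, 0.33, -0.05, 0], [0, -0.03, 0.32, -0.07, 0], [0, -0.03, 0.32, -0.1, 0], [0, -0.03, 0.31, -0.12, 0], [0, -0.03, 0.3, -0.14, 0], [0, -0.03, 0.29, -0.17, 0], [0, -0.03, 0.27, -0.19, 0], [0, -0.03, 0.26, -0.21, 0], [0, -0.02, 0.24, -0.23, 0], [0, 0, 0, 0, 0], [0, 0, 0, 0, 0]]])

```text
t: 38.55
eef_pos: [0.5406, -0.2507, 0.1803]
tool_rot: [-0.001, 0.998, 0.056, -0.001]
contact_force: [3.5, -1.0, -5.7]
gripper_width: 0.119
grasp_force: 41.6
```

servo_tool(motion=[[[0.35, 0, 0, 0, 0], [0.35, 0, 0, 0, 0], [0.35, 0, 0, 0, 0], [0.35, 0, 0, 0.4, 0], [0.35, 0, 0, 0.8, 0], [0.35, 0, 0.3, 1, 0], [0.35, 0, 0.9, 0.8, 0], [0.35, 0, 0.9, 0, 0], [0.35, 0, 0.9, 0, 0], [0.35, 0, 0.9, 0, 0], [0.35, 0, 0.9, 0, 0], [0.35, 0, 0, 0, 0], [0.35, 0, 0, 0, 0]]])

```text
t: 39.85
eef_pos: [0.5409, -0.0599, 0.3027]
tool_rot: [-0.0, 0.998, 0.056, 0.0]
contact_force: [-0.9, -1.4, 1.3]
gripper_width: 0.345
grasp_force: 0.0
```

Run:
```python
from h import *
o=bot.get_obs(); print(o['t'],o['eef_pos'],o['contact_force'])
im,d,c=shot('wrist'); t,dt,ct=shot('top'); s,ds,cs=shot('scene')
for n,i,dd,cc in(('w',im,d,c),('t',t,dt,ct)):
    W=cloud(cc,dd); hs=cv2.cvtColor(i,cv2.COLOR_RGB2HSV)
    m=(dd>0)&(hs[...,0]>20)&(hs[...,0]<36)&(hs[...,1]>150)&(abs(W[...,0]-.54)<.1)&(W[...,1]<-.2)&(W[...,1]>-.42)&(W[...,2]>.05)
    p=W[m]
    if len(p)>100:
        y=(p[:,:2]-[.536,-.226])@[-.097,.995]; k=np.polyfit(y,p[:,2],1); print(n,len(p),'hood',np.arctan(k[0]))
    m=(dd>0)&(W[...,2]>.195)&(W[...,2]<.225)&(hs[...,2]<110)&(abs(W[...,1]+.25)<.03)&(abs(W[...,0]-.54)<.06); print(n,'bar',np.median(W[m],0) if m.any() else 0)
    m=(hs[...,1]>130)&((hs[...,0]<6)|(hs[...,0]>174))&(W[...,2]>.074)&(W[...,2]<.09)&(dd>0)&(W[...,1]>-.2); print('peg',W[m].mean(0) if m.any() else 0)
save(cv2.resize(cv2.hconcat([im,t]),(800,250)),'c10.png')
```

```text
39.85 [ 0.5408556  -0.05990794  0.30270753] [-0.8705202  -1.38183034  1.30521475]
w 1635 hood 0.770277995965223
w bar [ 0.54239101 -0.24746592  0.21064955]
peg [ 0.52538458 -0.12170901  0.07910427]
t 1462 hood 0.7688082824748405
t bar [ 0.53344837 -0.25045941  0.21108506]
peg 0
```

View pics/c10.png

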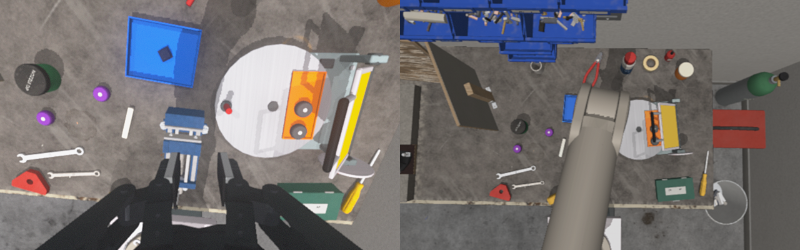

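The hood is at 0.77 rad, the table is at the spraying stop, and the knobs and cap are in place.

```bash
python3 -c "
from station import bot
print(bot.hand_in())"
```

```text
the job is handed in; nothing more can be done
None
```

The job is handed in, though `hand_in` returned no verdict: by the last camera check the hood is at about 0.77 rad (45° mark), the turntable is at the spraying stop, both knobs found lie in the orange tray and the one cap found is in the blue tray; a third knob and a second cap were not seen anywhere within reach.

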